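Wind open the fish feeder's refill hatch with its loose crank

ROBOT

A 6-joint arm with a two-finger parallel gripper is mounted at the origin on the work surface. World frame = base frame: x ahead of the robot, y to its left, z up, the work surface at z = 0. Lengths are in m, angles in rad, forces in N, time in s.
With the tool pointing down it reaches from about 0.375 to 0.9 m from the base axis. Payload 3.1 kg.
Tool frame: the origin (TCP) lies midway between the tips of the shut fingers; the grasp point (between the pads) lies 19 mm behind it; z points along the fingers, x is the direction in which the jaws open and shut, and the axes are right-handed (so a half turn about z gives the same grasp; the last joint's range is limited). The gripper opens to 85 mm and grips with 20 to 120 N. Pads are 22 mm wide; open, the fingers measure 114 mm over their backs; the gripper's body (76 mm by 85 mm) begins 54 mm behind the grasp point. The pads swing forward as they close: fully open they stand 13 mm farther back than shut.
Start: joints at [-0.178, 0.527, 1.433, -0, 1.181, -0.178], TCP at [0.625, 0, 0.231] pointing down, gripper open.
Joint ranges: [-3.08, 3.08], [-0.75, 2.2], [0.22, 2.44], [-1.43, 4.57], [0, 2.65], [-2.85, 2.85]. Speed limits (rad/s): [2.79, 2.79, 3.14, 3.14, 3.14, 3.14].

INTERFACE

Orientations are given as a unit quaternion [x, y, z, w].
In Python, from station import * gives the robot as it stands.
- The arm moves only by the tool servo_tool, never from a script. Its argument "targets" is a list of rows, each a list of 6 numbers: the shift along the tool's x, y, z in mm, then the turn, a rotation vector about the tool's x, y, z in degrees. A call has 1 to 10 rows; each row is the pose to reach, as a shift and turn from the pose commanded when the call began, along the tool's axes at that moment; what a row does not reach only later rows make up. A row lasts 1/8 s, in which the tool goes at most 62.5 mm and 10.7 degrees, less where a joint would pass 70% of its speed; a pose out of reach is approached as far as the arm can. A call with a gripper value outside its range is refused whole. "gripper" is the finger opening in mm, from 0 to 85.4, set as the call begins (left out, the last holds). The fingers move at their own pace and stop on an object; "newtons" is the grip in N (left out, the last holds). Time passes only in rows, so rows that repeat a pose let the fingers close. It gives the time, the measured TCP pose, the force and the opening at its end, in the units of the state.
- sense(): the state, without advancing time (a new reading comes with each control period).
- snapshot(name): name is "scene" or "side" or "wrist"; returns a dict with "color" (420x560x3 uint8, red, green, blue), "vfov" (degrees; the focal length in pixels is half the picture's height over the tangent of half this angle, whatever the lens; pixels are square), "cx", "cy" (the principal point, pixels), "R" (3x3) and "t" (3): a world point X has camera coordinates R X + t. Camera axes: x right, y down, z forward; pixel columns grow to the right and rows downward; lengths in m; the calibration is good to about 2 mm. A picture is of the moment at which its call begins. There is no depth.
- sign_off(): hands the job in, once; it reports no verdict.
The state is a dict: "t": time; "q": joint angles; "qd": joint speeds; "tau": joint torques, N m; "tcp_pos": TCP position; "tool_rot": TCP orientation; "force": force on the tool from outside, world axes, zero at the start; "ft_torque": the same for the moment, N m; "finger_gap": opening from 0.0 (shut) to 1.0 (fully open).
Only numpy, scipy, OpenCV 4.12 (cv2) and the standard library are available. Lean on these libraries where they do the work, as an engineer would, in place of code of your own. Each camera call takes 0.05 s, during which the arm holds its last target. There are 200 camera calls.

TASK

Open the fish feeder for refilling: fit the loose crank down onto the feeder's square shaft and wind it clockwise (seen from above) until the orange hatch is fully open. Then lift the crank off and set it down gently, standing upright on its hub, in the empty top tray of the smoked caddy. Drive the hatch only with the crank, without touching the feeder or its hatch with the gripper, and leave the other things where they are.

Things in the scene. Friction and masses are not known exactly. Their poses are not given: they have to be found in the camera images.
- crank_socket (a point): Loose crank: centre of the underside of its hub, the mouth of the square socket. z is up when the crank stands, x points along the arm towards the handle. The steel hub is 36 x 36 mm and 30 mm high; the socket is 16.5 mm square, goes 26 mm up from the underside, all sides along x and y. The crank fits the shaft in any of four quarter-turn positions.
- crank_boss (a point): Centre of the crank's red square grip boss on the hub axis, 55 mm above the underside; the boss is 24 x 24 mm, sides along the crank's x and y, from 38 to 68 mm above the underside. Best gripped across the arm (along the crank's y): fingertips may then reach down beside the arm to 32 mm above the underside.
- crank_handle (a point): Centre of the upright black handle, 60 mm from the hub axis along the crank's x, 64 mm above the underside: 20 mm diameter, from 40 to 88 mm above the underside. The handle is a sleeve that spins freely on its pin, so it can be held firmly while the crank is wound.
- crank: The crank itself (about 0.3 kg), origin and axes as point crank_socket. Above the hub an aluminium arm (16 mm wide, from 30 to 38 mm above the underside) runs from 28 mm behind to 70 mm ahead of the hub axis. It starts standing on its hub on the shelf, handle roughly towards the robot.
- shaft_seat (a point): Feeder's shaft: centre of the top of the round steel shoulder (48 mm diameter) on which the fitted hub rests, 74 mm above the shelf. z is up; it turns with the shaft, its x and y along the sides of the square.
- winder (a joint): Angle of the feeder's shaft, rad, growing clockwise seen from above; starts between 0 and 0.7, end stop at 3.2 (hatch fully open). The steel shaft is 14 mm square and stands 17 mm above its shoulder, then has a round tapered tip up to 24 mm above it. Turning it takes about 0.15 N m (2.5 N at the handle); it stays where it is left. The fitted crank has about 0.2 rad of play either way on it.
- hatch (a joint): How far the hatch has slid open, m: 0.020 per rad of the shaft, 0 shut, 0.064 fully open at the stop. Over 0.058 counts as fully open.
- feeder: Fish feeder, fixed on the shelf: 110 (x) x 230 (y) x 70 mm high with rails to 79 mm; origin under its centre. The grey half (+y) carries the shaft 65 mm from the centre, ringed by a red arrow; the white half (-y) is the hopper.
- hatch_mid (a point): Middle of the top face of the orange hatch plate (92 x 68 x 5 mm, about 76 mm above the shelf), which slides along the feeder's -y to uncover the black hopper.
- tray_floor (a point): Caddy, fixed, smoked acrylic, 180 (x) x 160 (y) x 154 mm (with corner posts 189 x 169 mm): centre of the floor of its empty top tray, 130 mm above the shelf. Inside the tray is 172 x 152 mm; its rim and posts stand 24 mm or less above this floor.
- tub: Closed purple food tub in the caddy's bottom tier, 64 mm diameter, 46 mm high.
- saucer: White ceramic saucer in the middle tier, 84 mm diameter.
- spoon: Steel spoon in the middle tier, 130 mm long.
- tweezer: Black plastic tweezer lying on the shelf, 120 mm long, 6 mm high.
- conditioner: Blue bottle standing on the shelf, 48 mm diameter, 120 mm high.
- tablets: Amber jar standing on the shelf, 52 mm diameter, 70 mm high.
- flakes: Green can with yellow cap standing on the shelf, 60 mm diameter, 75 mm high.
There are look-alikes about, which are no part of the job. Leave any pink, turquoise or yellow look-alike of the crank alone.

How it is judged:
On the way, in this order (a step that is already met when the one before it is completed fails the run):
1. the crank is fitted fully down on the square shaft (z of crank_socket in the frame of shaft_seat below 0.004 m and horizontal distance between crank_socket and shaft_seat below 0.004 m and angle between crank_socket's own z axis and vertical below 0.08 rad), for 0.2 s.
2. the hatch is wound fully open with the crank on the shaft (all of step 1 and value of joint hatch above 0.058 m), for 0.2 s.
3. the crank is lifted clear of the shaft, the hatch staying open (z of crank_socket in the frame of shaft_seat above 0.03 m and value of joint hatch above 0.058 m), for 0.05 s.
At the end, for the whole second after the job is handed in: The hatch is open by more than 58 mm of its 64, and the crank stands released and still on its hub (within 5 mm of the floor, tilted under 0.1 rad) inside the caddy's top tray (value of joint hatch above 0.058 m and x of crank_socket in the frame of tray_floor between -0.075 and 0.075 m and y of crank_socket in the frame of tray_floor between -0.065 and 0.065 m and z of crank_socket in the frame of tray_floor between -0.004 and 0.005 m and angle between crank_socket's own z axis and vertical below 0.1 rad and linear speed of crank below 0.02 m/s); the robot touches nothing.
It fails at once if the robot touches the feeder, its hatch or its bare shaft (over 2 N) (contact force between any of the fingers, the arm and feeder above 2 N).
It fails at once if the crank is dropped into the tray (over 0.5 m/s within 30 mm of its floor) (x of crank_socket in the frame of tray_floor between -0.075 and 0.075 m and y of crank_socket in the frame of tray_floor between -0.065 and 0.065 m and z of crank_socket in the frame of tray_floor between -0.02 and 0.03 m and linear speed of crank above 0.5 m/s).
It fails at once if another thing is moved by more than 30 mm (distance of any of tub, saucer, spoon, tweezer, conditioner, tablets, flakes from where it was at the start of the episode above 0.03 m).
It also fails if it takes over 72 s, if anything falls off the work surface, if the arm or the gripper's body presses on something with over 40 N, if the wrist force passes 120 N, or if a joint passes its speed limit or range.

## Working session

There is one attempt and no reset: what is moved stays moved. The work goes in short steps, Python scripts to look and compute and a tool call to move; the robot and the scene stay as the last step left them, time stands still between calls to the robot, and variables do not carry over. Pictures are saved under pics/ and viewed, about 8 in all and at most 12, crops included, and the job is handed in when it is done.

Besides the shell and the picture viewer there is one more tool, called after "Emit:" by a JSON object that holds its "method" and its "body". servo_tool: Moves the arm, as the interface text tells. Its arguments: {"type":"object","properties":{"targets":{"type":"array","items":{"type":"array","items":{"type":"number"}}},"gripper":{"type":"number"},"newtons":{"type":"number"}},"required":["targets"]}

```bash
ls; mkdir -p pics; cat > h.py <<'E'
from station import *
import numpy as np, cv2
def snap(n,f=None):
    s=snapshot(n)
    if f: cv2.imwrite('pics/'+f,cv2.cvtColor(s['color'],cv2.COLOR_RGB2BGR))
    return s
def foc(s): return s['color'].shape[0]/2/np.tan(np.radians(s['vfov'])/2)
def ray(s,u,v):
    f=foc(s);d=np.array([(u-s['cx'])/f,(v-s['cy'])/f,1.])
    R=np.array(s['R']);return -R.T@np.array(s['t']),R.T@d
def onz(s,u,v,z):
    c,d=ray(s,u,v);return c+d*(z-c[2])/d[2]
def proj(s,X):
    p=np.array(s['R'])@np.array(X)+s['t'];return foc(s)*p[:2]/p[2]+[s['cx'],s['cy']]
E
python3 - <<'E'
from h import *
a=snap('scene');b=snap('side');c=snap('wrist')
im=np.vstack([np.hstack([a['color'],b['color']])])
cv2.imwrite('pics/a.png',cv2.cvtColor(a['color'],cv2.COLOR_RGB2BGR))
cv2.imwrite('pics/b.png',cv2.cvtColor(b['color'],cv2.COLOR_RGB2BGR))
cv2.imwrite('pics/c.png',cv2.cvtColor(c['color'],cv2.COLOR_RGB2BGR))
import pickle;pickle.dump((a,b,c),open('s0.pkl','wb'))
for s in(a,b,c):print(foc(s),-np.array(s['R']).T@s['t'],np.array(s['R'])[2])
print(sense())
E
```

```text
pics
394.5318827762718 [ 1.15134983 -0.4196228   0.61532374] [-0.61952067  0.53990026 -0.56982616]
412.59282313935677 [0.42205191 0.78451637 0.57819269] [ 0.14720744 -0.82940487 -0.53890401]
377.52554070680833 [0.62432245 0.07853881 0.37338933] [-0.0019066  -0.30245429 -0.95316198]
{'t': 0.15, 'q': array([-1.78508681e-01,  5.28256809e-01,  1.43363539e+00, -5.82693696e-06,
        1.18141155e+00, -1.78477379e-01]), 'qd': array([ 9.52033626e-04, -2.38383180e-03, -3.69417531e-03,  8.66536932e-04,
       -3.89241878e-05,  5.20138770e-04]), 'tau': array([ 1.17890530e-03, -4.42742836e+01, -1.78276026e+01, -2.15643640e-04,
        5.61750654e-03, -9.84718270e-06]), 'tcp_pos': array([6.24434064e-01, 1.24524360e-04, 2.30547135e-01]), 'tool_rot': array([ 9.99999634e-01, -1.45425024e-05, -8.42433513e-04, -1.49248102e-04]), 'force': array([-0.07972299, -0.44025369,  0.12004368]), 'ft_torque': array([ 0.05321412, -0.02306689,  0.01721019]), 'finger_gap': 1.0030595711626207}
```

View pics/a.png

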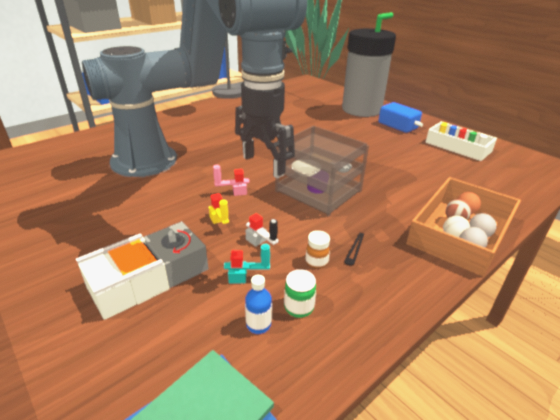

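View pics/b.png

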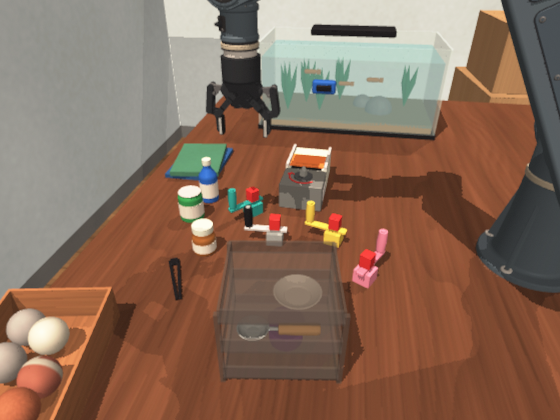

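View pics/c.png

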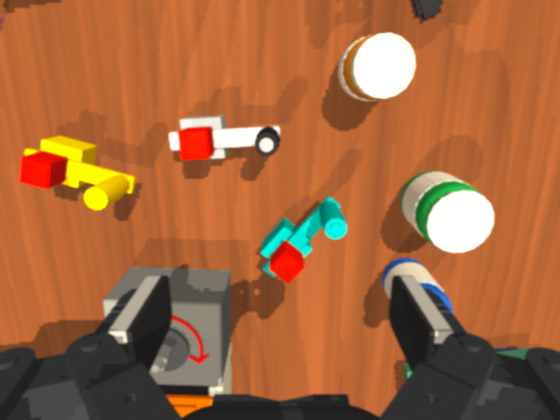

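White/grey crank (red boss at wrist 196,142; black handle at 268,143) has the steel hub, aluminium arm and black handle. The yellow (45,170), turquoise (290,260) and pink ones are look-alikes. Next I'll compute rough positions and confirm with a crop.

```bash
python3 - <<'E'
from h import *
import pickle
a,b,c=pickle.load(open('s0.pkl','rb'))
print('wristR',np.round(c['R'],3).tolist())
print('boss',onz(c,196,142,.055),'handle top',onz(c,268,143,.088), 'armend', onz(c,172,142,.038))
print('shaft scene',onz(a,174,233,.098),'side',onz(b,303,170,.098))
print('sceneboss',onz(a,257,220,.068),'sideboss',onz(b,275,215,.068))
# feeder corners from scene/side (z=.07 top grey)
for p in [(188,226),(207,252)]:print('sc',onz(a,*p,.07))
for p in [(280,182),(322,185)]:print('sd',onz(b,*p,.07))
# caddy rim posts (z .154)
for p in [(318,130),(367,149),(330,184),(278,158)]:print('cadA',onz(a,*p,.154))
for p in [(226,243),(339,243),(346,320),(219,318)]:print('cadB',onz(b,*p,.154))
for p in [(318,236)]:print('tab',onz(a,*p,.07),onz(c,385,65,.07))
print('cond',onz(a,258,283,.12),'flakes',onz(a,300,280,.075))
w=cv2.cvtColor(c['color'],cv2.COLOR_RGB2BGR)[80:220,120:320]
s=cv2.cvtColor(b['color'],cv2.COLOR_RGB2BGR)[150:260,230:350]
s2=cv2.cvtColor(a['color'],cv2.COLOR_RGB2BGR)[200:290,70:230]
out=np.zeros((600,800,3),np.uint8)
for im,(x,y,W,H) in((w,(0,0,400,280)),(s,(400,0,400,366)),(s2,(0,366,416,234))):
    out[y:y+H,x:x+W]=cv2.resize(im,(W,H),interpolation=cv2.INTER_CUBIC)
cv2.imwrite('pics/d.png',out)
E
```

```text
wristR [[1.0, -0.0, -0.002], [0.0, -0.953, 0.302], [-0.002, -0.302, -0.953]]
boss [0.55307734 0.0342961  0.055     ] handle top [0.61464745 0.03814108 0.088     ] armend [0.52803349 0.03193041 0.038     ]
shaft scene [ 0.52387151 -0.15862433  0.098     ] side [ 0.51259327 -0.14254168  0.098     ]
sceneboss [0.56571087 0.02798705 0.068     ] sideboss [0.55461206 0.02730844 0.068     ]
sc [ 0.48712897 -0.10797982  0.07      ]
sc [ 0.58985878 -0.12245419  0.07      ]
sd [ 0.56767144 -0.12095565  0.07      ]
sd [ 0.46157193 -0.12374068  0.07      ]
cadA [0.42754182 0.35953011 0.154     ]
cadA [0.59440323 0.37340316 0.154     ]
cadA [0.65475781 0.16827296 0.154     ]
cadA [0.48615349 0.15842361 0.154     ]
cadB [0.59891351 0.25319292 0.154     ]
cadB [0.41139078 0.22040052 0.154     ]
cadB [0.39478742 0.38905719 0.154     ]
cadB [0.56335812 0.41506122 0.154     ]
tab [0.69929928 0.09370531 0.07      ] [0.7027307  0.09411411 0.07      ]
cond [ 0.76583189 -0.12532558  0.12      ] flakes [ 0.7755309  -0.03233305  0.075     ]
```

View pics/d.png

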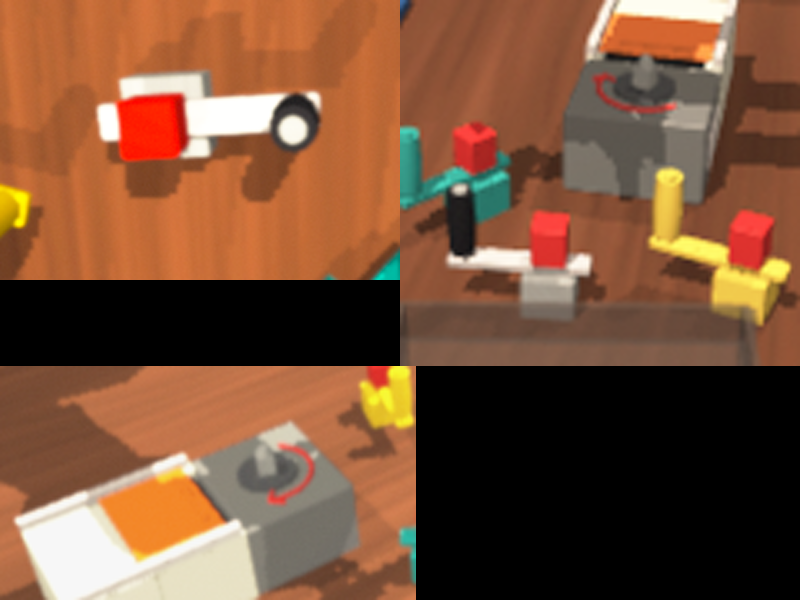

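The crop confirms the real crank: grey hub, red boss, black handle. The shaft is bare, with a square flat visible on its stub. I'll move so the wrist camera sees both crank and shaft.

Emit:
{"method": "servo_tool", "body": {"targets": [[-50,30,0,0,0,0],[-95,65,0,0,0,0],[-95,65,0,0,0,0],[-95,65,0,0,0,0],[-95,65,0,0,0,0]]}}

```text
t: 0.78
tcp_pos: [0.5312, -0.0646, 0.2314]
tool_rot: [1.0, 0.0, 0.001, 0.0]
force: [0.1, 0.1, 0.4]
finger_gap: 1.0
```

```bash
python3 - <<'E'
from h import *
import pickle
c=snap('wrist','e.png');pickle.dump(c,open('s1.pkl','wb'))
im=cv2.cvtColor(c['color'],cv2.COLOR_RGB2BGR)
out=np.zeros((560,800,3),np.uint8)
print(proj(c,(.517,-.155,.09)),proj(c,(.554,.033,.06)))
out[:420,:560]=im
u,v=proj(c,(.517,-.155,.09)).astype(int)
z=im[max(0,v-40):v+40,u-40:u+40]
out[0:240,560:800]=cv2.resize(z,(240,240),interpolation=cv2.INTER_CUBIC)
u2,v2=proj(c,(.58,.035,.06)).astype(int)
z=im[max(0,v2-50):max(0,v2-50)+100,u2-80:u2+80];out[250:400,560:800]=cv2.resize(z,(240,150),interpolation=cv2.INTER_CUBIC)
print(u,v,u2,v2)
cv2.imwrite('pics/e.png',out)
E
```

```text
[263.51395986 294.147824  ] [309.60409276  60.7213726 ]
263 294 343 57
```

View pics/e.png

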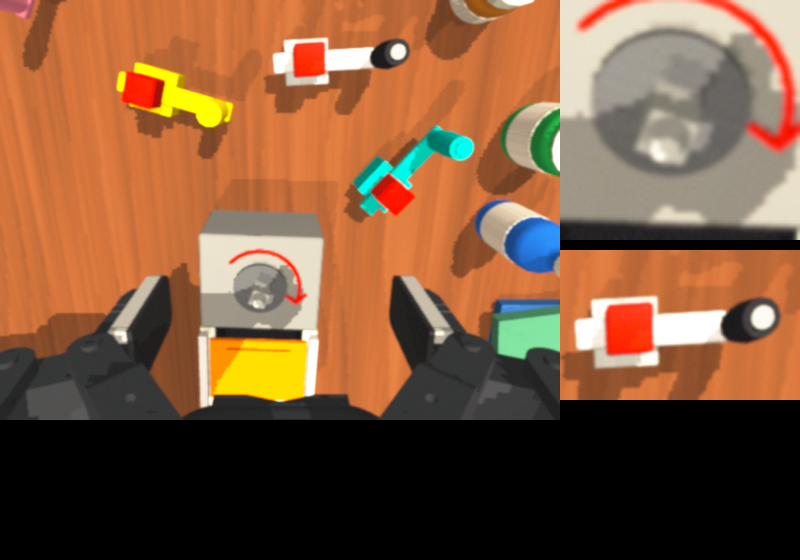

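The view shows the crank almost from above: boss at (309,60), handle top at (398,51). The shoulder is at about (260,288), with the square shaft visibly turned. Next I'll measure both.

```bash
python3 - <<'E'
from h import *
import pickle
c=pickle.load(open('s1.pkl','rb'));im=c['color'];hsv=cv2.cvtColor(im,cv2.COLOR_RGB2HSV)
r=((hsv[...,0]<4)|(hsv[...,0]>176))&(hsv[...,1]>200)&(hsv[...,2]>120)
m=np.zeros(r.shape,np.uint8);m[30:90,285:335]=r[30:90,285:335]
ct=max(cv2.findContours(m,0,2)[0],key=cv2.contourArea)
W=np.array([onz(c,*p,.068)[:2] for p in ct[:,0]]).astype(np.float32)*1000
print('boss rect',cv2.minAreaRect(W))
# white arm/hub
w=(hsv[...,1]<70)&(hsv[...,2]>170);m=np.zeros(r.shape,np.uint8);m[30:90,265:372]=w[30:90,265:372]
ct=max(cv2.findContours(m,0,2)[0],key=cv2.contourArea)
W=np.array([onz(c,*p,.038)[:2] for p in ct[:,0]]).astype(np.float32)*1000
print('arm+hub bbox',W.min(0),W.max(0))
print('handle',onz(c,398,51,.088))
# arm rear edge and front
for p in [(275,53),(275,70),(372,49),(372,70)]:print(p,onz(c,*p,.038))
print('shoulder',onz(c,260.3,288,.074))
g=[(203,235),(321,238),(323,322),(200,330)]
for p in g: print('feeder top',onz(c,*p,.07))
E
```

```text
boss rect ((547.1093139648438, 23.015338897705078), (4.783278465270996, 12.923365592956543), 63.584312438964844)
arm+hub bbox [525.1472    15.078792] [607.13513   51.738304]
handle [0.61400121 0.03774582 0.088     ]
(275, 53) [0.52683698 0.04028814 0.038     ]
(275, 70) [0.52679339 0.02704308 0.038     ]
(372, 49) [0.60693164 0.04342857 0.038     ]
(372, 70) [0.60814837 0.02711204 0.038     ]
shoulder [ 0.51342854 -0.15825963  0.074     ]
feeder top [ 0.46433328 -0.10881857  0.07      ]
feeder top [ 0.56668751 -0.11158989  0.07      ]
feeder top [ 0.57141552 -0.1964452   0.07      ]
feeder top [ 0.45561762 -0.20521683  0.07      ]
```

Emit:
{"method": "servo_tool", "body": {"targets": [[0,-30,0,0,0,-10],[10,-60,0,0,0,-20],[23,-98.5,0,0,0,-30],[23,-98.5,0,0,0,-40],[23,-98.5,0,0,0,-50],[23,-98.5,20,0,0,-60],[23,-98.5,50,0,0,-70],[23,-98.5,80,0,0,-80],[23,-98.5,90,0,0,-90],[23,-98.5,90,0,0,-93]], "gripper": 55, "newtons": 40}}

```text
t: 2.08
tcp_pos: [0.5529, 0.0344, 0.1397]
tool_rot: [0.687, 0.727, -0.001, -0.001]
force: [-0.4, -1.2, 0.0]
finger_gap: 0.644
```

Emit:
{"method": "servo_tool", "body": {"targets": [[0,0,0,0,0,0],[0,0,0,0,0,0]]}}

```text
t: 2.33
tcp_pos: [0.5535, 0.0339, 0.1414]
tool_rot: [0.688, 0.725, 0.0, 0.0]
force: [0.5, -0.3, -0.3]
finger_gap: 0.644
```

```bash
python3 - <<'E'
from h import *
import pickle
c=snap('wrist','f.png');pickle.dump(c,open('s2.pkl','wb'))
print(sense()['tcp_pos'],sense()['q'])
print('boss proj',proj(c,(.5538,.034,.068)),'handle',proj(c,(.614,.0375,.088)))
E
```

```text
[0.55336925 0.03384327 0.14144506] [-1.40509926e-01  5.56539562e-01  1.69554456e+00  3.47607342e-05
  8.88949194e-01 -1.76366967e+00]
boss proj [278.64448245 221.1164508 ] handle [279.23124562 325.86594911]
```

View pics/f.png

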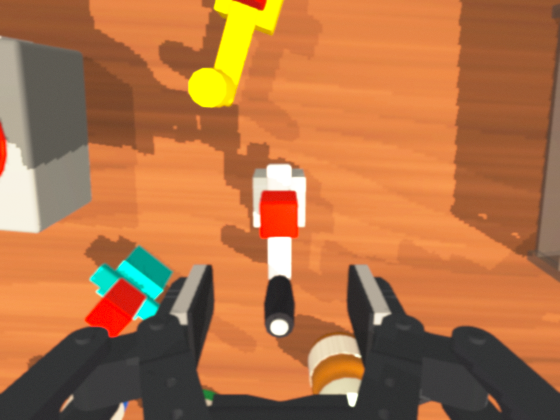

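Boss sits centred between the fingers at (279,213), with the handle aligned at (280,325). Descend and grip.

Emit:
{"method": "servo_tool", "body": {"targets": [[0,-1,30,0,0,0],[0,-1,60,0,0,0],[0,-1,85,0,0,0],[0,-1,103,0,0,0],[0,-1,105,0,0,0],[0,-1,105,0,0,0]]}}

```text
t: 3.12
tcp_pos: [0.5525, 0.0334, 0.0368]
tool_rot: [0.688, 0.725, 0.0, 0.0]
force: [0.2, -0.1, 0.3]
finger_gap: 0.646
```

Emit:
{"method": "servo_tool", "body": {"targets": [[0,0,0,0,0,0],[0,0,0,0,0,0],[0,0,0,0,0,0],[0,0,0,0,0,0],[0,0,0,0,0,0],[0,0,0,0,0,0]], "gripper": 10, "newtons": 50}}

```text
t: 3.88
tcp_pos: [0.5526, 0.0334, 0.0373]
tool_rot: [0.688, 0.725, 0.001, 0.001]
force: [-0.5, 0.9, 5.5]
finger_gap: 0.272
```

Emit:
{"method": "servo_tool", "body": {"targets": [[0,0,-15,0,0,0],[0,0,-60,0,0,0],[0,0,-115,0,0,0],[0,0,-163,0,0,0],[-40,10,-163,0,0,0],[-95,20,-163,0,0,0],[-150,30,-163,0,0,0],[-185,38,-163,0,0,0],[-193,38,-163,0,0,0],[-193,38,-163,0,0,0]]}}

```text
t: 5.12
tcp_pos: [0.599, -0.157, 0.1989]
tool_rot: [0.689, 0.725, -0.0, -0.001]
force: [0.2, 0.5, -2.8]
finger_gap: 0.271
```

Emit:
{"method": "servo_tool", "body": {"targets": [[0,0,0,0,0,0],[0,0,0,0,0,0]]}}

```text
t: 5.38
tcp_pos: [0.5997, -0.1558, 0.1993]
tool_rot: [0.688, 0.726, -0.0, -0.0]
force: [-0.5, 0.3, -2.2]
finger_gap: 0.273
```

```bash
python3 - <<'E'
from h import *
import pickle
c=snap('wrist');pickle.dump(c,open('s3.pkl','wb'))
print(sense()['tcp_pos'],sense()['finger_gap'],sense()['force'])
im=cv2.cvtColor(c['color'],cv2.COLOR_RGB2BGR)
u,v=proj(c,(.514,-.158,.08)).astype(int);print(u,v)
out=np.zeros((600,800,3),np.uint8)
out[:300,:400]=cv2.resize(im,(400,300))
v0=max(0,v-50)
out[:400,400:800]=cv2.resize(im[v0:v0+100,u-50:u+50],(400,400),interpolation=cv2.INTER_CUBIC)
b=snap('side');pickle.dump(b,open('s3b.pkl','wb'));bi=cv2.cvtColor(b['color'],cv2.COLOR_RGB2BGR)
out[300:600,:400]=cv2.resize(bi[60:285,180:480],(400,300),interpolation=cv2.INTER_CUBIC)
cv2.imwrite('pics/g.png',out);print('crop origin',u-50,v0)
E
```

```text
[ 0.59984887 -0.15598173  0.19943027] 0.27743798826438 [ 0.21340414 -0.21162166 -2.64817172]
282 74
crop origin 232 24
```

View pics/g.png

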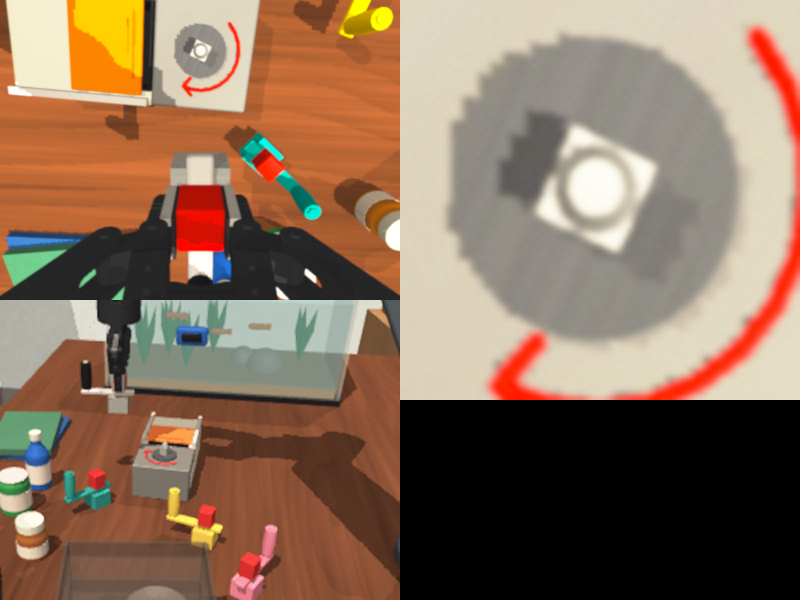

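Square shaft clearly seen with corners in the crop. Convert, and measure the held hub's offset in the same image.

```bash
python3 - <<'E'
from h import *
import pickle
c=pickle.load(open('s3.pkl','rb'))
P=[(569,124),(657,160),(619,255),(536,213)]
W=np.array([onz(c,232+(x-400)/4,24+y/4,.091)[:2] for x,y in P])
print(W,W.mean(0))
for i in range(4):
    d=W[(i+1)%4]-W[i];print(np.linalg.norm(d)*1e3,np.degrees(np.arctan2(d[1],d[0]))%90)
print('tip',onz(c,232+195/4,24+187/4,.098),'shoulder',onz(c,232+195/4,24+188/4,.074))
im=c['color'];
print([(v,*im[v,300]) for v in range(205,268,2)])
print([(u,*im[230,u]) for u in range(232,330,3)])
t=sense()['tcp_pos']
for dx in(-.018,.018):
  for z in(t[2]-.037,t[2]-.007): print('pred hub edge',dx,z,proj(c,(t[0]+dx,t[1],z)))
big=cv2.resize(im[190:300,225:335],(800,800),interpolation=cv2.INTER_CUBIC)[:600]
E
```

```text
[[ 0.50349693 -0.16356672]
 [ 0.50797477 -0.14960685]
 [ 0.52240142 -0.15468748]
 [ 0.51680659 -0.16811473]] [ 0.51266993 -0.15899395]
14.6604570616436 72.21554747903807
15.295129545820242 70.59926264472635
14.546241088542988 67.37959483107555
14.065255119983188 71.13430818219402
tip [ 0.51272043 -0.15904902  0.098     ] shoulder [ 0.51196813 -0.1590286   0.074     ]
[(205, np.uint8(185), np.uint8(102), np.uint8(54)), (207, np.uint8(184), np.uint8(102), np.uint8(53)), (209, np.uint8(178), np.uint8(98), np.uint8(53)), (211, np.uint8(178), np.uint8(99), np.uint8(54)), (213, np.uint8(150), np.uint8(115), np.uint8(92)), (215, np.uint8(120), np.uint8(116), np.uint8(104)), (217, np.uint8(113), np.uint8(109), np.uint8(98)), (219, np.uint8(118), np.uint8(112), np.uint8(103)), (221, np.uint8(123), np.uint8(115), np.uint8(104)), (223, np.uint8(129), np.uint8(122), np.uint8(110)), (225, np.uint8(132), np.uint8(123), np.uint8(112)), (227, np.uint8(131), np.uint8(124), np.uint8(112)), (229, np.uint8(130), np.uint8(122), np.uint8(109)), (231, np.uint8(129), np.uint8(121), np.uint8(110)), (233, np.
[... 2195 characters left out ...]
np.uint8(99)), (307, np.uint8(113), np.uint8(109), np.uint8(99)), (310, np.uint8(117), np.uint8(113), np.uint8(101)), (313, np.uint8(124), np.uint8(120), np.uint8(108)), (316, np.uint8(125), np.uint8(121), np.uint8(109)), (319, np.uint8(135), np.uint8(119), np.uint8(105)), (322, np.uint8(198), np.uint8(114), np.uint8(64)), (325, np.uint8(207), np.uint8(115), np.uint8(59)), (328, np.uint8(205), np.uint8(113), np.uint8(58))]
pred hub edge -0.018 0.16243310749439552 [279.28426375 212.0394203 ]
pred hub edge -0.018 0.19243310749439552 [279.20367921 234.30157356]
pred hub edge 0.018 0.16243310749439552 [275.67621835 276.25106565]
pred hub edge 0.018 0.19243310749439552 [275.00062618 307.78490568]
```

Hub edge predictions agree within 0.5 mm, so the crank axis is at the TCP. Shaft is at (0.5127, -0.1590), sides at about 70.3°. Turn +22.8° and move over it.

Emit:
{"method": "servo_tool", "body": {"targets": [[0,-20,0,0,0,8],[1,-50,0,0,0,16],[2,-80,0,0,0,22.8],[2,-87,0,0,0,22.8],[2,-87,0,0,0,22.8],[2,-87,0,0,0,22.8],[2,-87,0,0,0,22.8],[2,-87,0,0,0,22.8]]}}

```text
t: 6.48
tcp_pos: [0.5135, -0.1598, 0.1992]
tool_rot: [0.818, 0.575, 0.0, 0.0]
force: [-0.7, 0.1, -2.6]
finger_gap: 0.27
```

```bash
python3 - <<'E'
from h import *
P=np.array([sense()['tcp_pos'] for _ in range(5)]);s=sense();print(P.mean(0));x,y=s['tool_rot'][:2];yw=2*np.arctan2(y,x);print(np.degrees(yw),s['force'],s['ft_torque'])
d=np.array([.5127,-.159])-P.mean(0)[:2];print('tool shift mm',1e3*(d@[np.cos(yw),np.sin(yw)]),1e3*(d@[np.sin(yw),-np.cos(yw)]))
E
```

```text
[ 0.51352628 -0.15983867  0.19920982]
70.22945303362309 [-0.66274669  0.12069838 -2.6141242 ] [0.01939474 0.03275371 0.00066462]
tool shift mm 0.5097380436861666 -1.0612605362315746
```

Emit:
{"method": "servo_tool", "body": {"targets": [[0.5,-1,25,0,0,0],[0.5,-1,45,0,0,0],[0.5,-1,60,0,0,0],[0.5,-1,66,0,0,0],[0.5,-1,70,0,0,0],[0.5,-1,72,0,0,0],[0.5,-1,72,0,0,0]]}}

```text
t: 7.35
tcp_pos: [0.5125, -0.1591, 0.1276]
tool_rot: [0.818, 0.575, 0.0, 0.0]
force: [0.7, 0.1, -3.0]
finger_gap: 0.271
```

Emit:
{"method": "servo_tool", "body": {"targets": [[0,0,4,0,0,0],[0,0,8,0,0,0],[0,0,12,0,0,0],[0,0,14,0,0,0],[0,0,15,0,0,0]]}}

```text
t: 7.98
tcp_pos: [0.5122, -0.159, 0.1121]
tool_rot: [0.818, 0.575, -0.0, -0.0]
force: [-0.8, 0.1, -3.2]
finger_gap: 0.273
```

Emit:
{"method": "servo_tool", "body": {"targets": [[0,0,1,0,0,0],[0,0,1.5,0,0,0],[0,0,1.5,0,0,0]]}}

```text
t: 8.35
tcp_pos: [0.5123, -0.1591, 0.1113]
tool_rot: [0.818, 0.575, 0.0, 0.0]
force: [-0.8, -0.1, 1.8]
finger_gap: 0.273
```

```bash
python3 - <<'E'
from h import *
import pickle
s=sense();print(s['tcp_pos'],s['force'],s['ft_torque'],s['q'])
b=snap('side');a=snap('scene')
A=cv2.cvtColor(a['color'],cv2.COLOR_RGB2BGR)[180:300,70:230];B=cv2.cvtColor(b['color'],cv2.COLOR_RGB2BGR)[100:220,230:390]
cv2.imwrite('pics/i.png',np.hstack([cv2.resize(x,(400,300),interpolation=cv2.INTER_CUBIC) for x in(A,B)]))
E
```

```text
[ 0.5123444  -0.15908466  0.11126837] [-0.79653186 -0.13653825  1.81380406] [0.08819778 0.18589526 0.00426552] [-5.09458042e-01  5.86468017e-01  1.76124637e+00 -4.64595501e-05
  7.93419019e-01 -1.73467962e+00]
```

View pics/i.png

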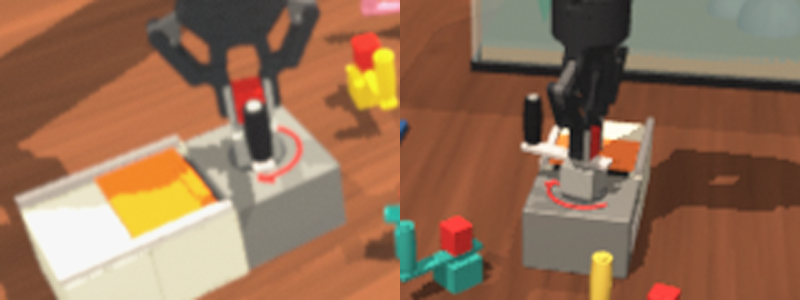

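Seated on the shoulder: TCP z is 0.1113 as predicted, with light contact. Wind clockwise (positive about tool z).

Emit:
{"method": "servo_tool", "body": {"targets": [[0,0,0,0,0,6],[0,0,0,0,0,14],[0,0,0,0,0,22],[0,0,0,0,0,30],[0,0,0,0,0,38],[0,0,0,0,0,46],[0,0,0,0,0,54],[0,0,0,0,0,60],[0,0,0,0,0,60]]}}

```text
t: 9.57
tcp_pos: [0.5129, -0.1592, 0.1112]
tool_rot: [0.996, 0.09, 0.001, 0.0]
force: [-0.2, 0.7, 2.5]
finger_gap: 0.275
```

```bash
python3 - <<'E'
from h import *
s=sense();print(s['tcp_pos'],s['force'],s['ft_torque'],s['q'])
E
```

```text
[ 0.51289859 -0.15924778  0.11123011] [-0.17053593  0.68991254  2.47410087] [ 0.0819529  -0.00181598  0.05078711] [-5.09305961e-01  5.86738271e-01  1.76072875e+00  1.80527498e-04
  7.92453498e-01 -6.88681141e-01]
```

Tracking well with low forces. Continue.

Emit:
{"method": "servo_tool", "body": {"targets": [[0,0,0,0,0,8],[0,0,0,0,0,16],[0,0,0,0,0,24],[0,0,0,0,0,32],[0,0,0,0,0,40],[0,0,0,0,0,48],[0,0,0,0,0,56],[0,0,0,0,0,64],[0,0,0,0,0,72],[0,0,0,0,0,75]]}}

```text
t: 10.82
tcp_pos: [0.5137, -0.1599, 0.1113]
tool_rot: [0.844, -0.536, 0.002, -0.0]
force: [1.4, -0.8, 1.2]
finger_gap: 0.274
```

Emit:
{"method": "servo_tool", "body": {"targets": [[0,0,0,0,0,6],[0,0,0,0,0,12],[0,0,0,0,0,18],[0,0,0,0,0,23],[0,0,0,0,0,26],[0,0,0,0,0,26]]}}

```text
t: 11.58
tcp_pos: [0.5137, -0.1602, 0.1113]
tool_rot: [-0.703, 0.711, -0.002, 0.0]
force: [2.0, -1.9, 0.7]
finger_gap: 0.275
```

```bash
python3 - <<'E'
from h import *
s=sense();print(s['tcp_pos'],s['force'],s['ft_torque'],s['q'])
a=snap('scene');b=snap('side')
A=cv2.cvtColor(a['color'],cv2.COLOR_RGB2BGR)[180:330,60:260];B=cv2.cvtColor(b['color'],cv2.COLOR_RGB2BGR)[100:250,220:420]
cv2.imwrite('pics/j.png',np.hstack([cv2.resize(x,(400,300),interpolation=cv2.INTER_CUBIC) for x in(A,B)]))
E
```

```text
[ 0.51373515 -0.1602176   0.11127433] [ 1.99443753 -1.94427121  0.66000679] [-0.46622649 -0.21160864  0.00399714] [-5.09757724e-01  5.87080651e-01  1.75961650e+00 -7.71810089e-04
  7.90824968e-01  1.07327965e+00]
```

View pics/j.png

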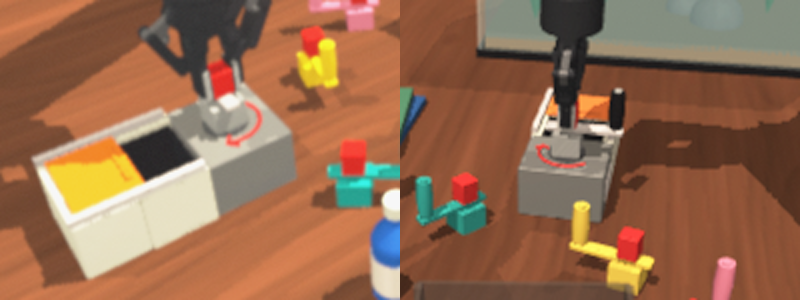

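Hatch is largely open. Continue in small steps to the end stop, watching the moment.

Emit:
{"method": "servo_tool", "body": {"targets": [[0,0,0,0,0,3],[0,0,0,0,0,6],[0,0,0,0,0,9],[0,0,0,0,0,10],[0,0,0,0,0,10]]}}

```text
t: 12.3
tcp_pos: [0.5136, -0.1603, 0.1113]
tool_rot: [-0.638, 0.77, -0.002, 0.0]
force: [2.0, -4.4, 0.8]
finger_gap: 0.272
```

```bash
python3 -c "
from h import *
s=sense();print(s['tcp_pos'],s['force'],s['ft_torque'],s['q'],s['tau'][5])"
```

```text
[ 0.51363586 -0.16030731  0.11128319] [ 2.01933768 -4.43322734  0.83338084] [-0.96114933 -0.43068027  0.08194218] [-5.09907481e-01  5.87033046e-01  1.75969704e+00 -9.98847546e-04
  7.90874563e-01  1.24879222e+00] 0.11826496571302414
```

Emit:
{"method": "servo_tool", "body": {"targets": [[0,0,0,0,0,2],[0,0,0,0,0,4],[0,0,0,0,0,6],[0,0,0,0,0,6]]}}

```text
t: 12.8
tcp_pos: [0.5136, -0.1604, 0.1113]
tool_rot: [-0.597, 0.802, -0.002, 0.0]
force: [1.7, -5.1, 1.3]
finger_gap: 0.271
```

```bash
python3 -c "
from h import *
s=sense();print(s['tcp_pos'],s['force'],s['ft_torque'],s['q'],s['tau'][5])"
```

```text
[ 0.51361575 -0.16035667  0.11126797] [ 1.65775616 -5.11174126  1.297169  ] [-1.00570106 -0.41783615  0.05382728] [-5.09964224e-01  5.87063331e-01  1.75969356e+00 -1.10796865e-03
  7.90864788e-01  1.35370599e+00] 0.10412901174277067
```

Emit:
{"method": "servo_tool", "body": {"targets": [[0,0,0,0,0,2],[0,0,0,0,0,4],[0,0,0,0,0,6],[0,0,0,0,0,8],[0,0,0,0,0,8]]}}

```text
t: 13.42
tcp_pos: [0.5135, -0.1605, 0.1113]
tool_rot: [-0.54, 0.842, -0.002, 0.0]
force: [2.3, -5.4, 1.7]
finger_gap: 0.272
```

```bash
python3 - <<'E'
from h import *
s=sense();print(s['tcp_pos'],s['force'],s['ft_torque'],s['q'],s['tau'][5])
a=snap('scene');b=snap('side')
A=cv2.cvtColor(a['color'],cv2.COLOR_RGB2BGR)[200:320,70:230];B=cv2.cvtColor(b['color'],cv2.COLOR_RGB2BGR)[130:220,260:380]
cv2.imwrite('pics/k.png',np.hstack([cv2.resize(x,(400,300),interpolation=cv2.INTER_CUBIC) for x in(A,B)]))
E
```

```text
[ 0.51353548 -0.16046273  0.11129202] [ 2.26805669 -5.37451926  1.69697505] [-0.99244124 -0.40355282  0.44489577] [-0.50984126  0.58702281  1.75968075 -0.00203932  0.79093174  1.4921072 ] 0.47653617337346077
```

View pics/k.png

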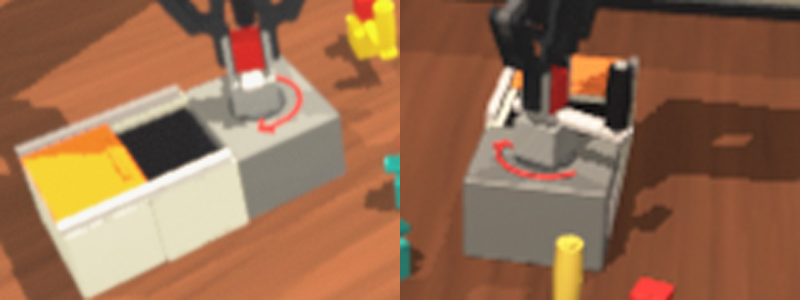

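At the stop: moment rose to 0.48 N m and the hatch is at the end of the hopper. Back off within the play and lift.

Emit:
{"method": "servo_tool", "body": {"targets": [[0,0,0,0,0,-4],[0,0,0,0,0,-9],[0,0,0,0,0,-9],[0,0,0,0,0,-9]]}}

```text
t: 14.02
tcp_pos: [0.5134, -0.16, 0.1113]
tool_rot: [-0.603, 0.798, -0.002, 0.0]
force: [3.1, -4.2, 2.1]
finger_gap: 0.272
```

Emit:
{"method": "servo_tool", "body": {"targets": [[0,0,-3,0,0,0],[0,0,-8,0,0,0],[0,0,-14,0,0,0],[0,0,-22,0,0,0],[0,0,-32,0,0,0],[0,0,-60,0,0,0],[0,0,-110,0,0,0],[0,0,-160,0,0,0],[0,0,-160,0,0,0],[0,0,-160,0,0,0]]}}

```text
t: 15.28
tcp_pos: [0.5104, -0.1576, 0.2696]
tool_rot: [-0.603, 0.798, 0.002, -0.001]
force: [-1.0, 0.4, -3.5]
finger_gap: 0.275
```

```bash
python3 - <<'E'
from h import *
import pickle
s=sense();print(s['tcp_pos'],s['force'],s['ft_torque'],s['finger_gap'],s['tool_rot'])
a=snap('scene');b=snap('side');pickle.dump((a,b),open('s5.pkl','wb'))
out=np.zeros((600,800,3),np.uint8)
C=lambda s:cv2.cvtColor(s['color'],cv2.COLOR_RGB2BGR)
B=[(.599,.253),(.411,.220),(.395,.389),(.563,.415)]
A=C(a).copy()
pts=np.array([proj(a,(*p,.154)) for p in B]);print(pts)
pf=np.array([proj(a,(*p,0)) for p in B])
cv2.polylines(A,[np.int32(pts)],True,(0,255,0),1);cv2.polylines(A,[np.int32(pf)],True,(255,255,0),1)
out[:300,:400]=cv2.resize(A[110:260,230:430],(400,300),interpolation=cv2.INTER_CUBIC)
Bm=C(b);out[:300,400:]=cv2.resize(Bm[230:400,200:427],(400,300),interpolation=cv2.INTER_CUBIC)
out[300:,:400]=cv2.resize(C(a)[200:320,70:230],(400,300),interpolation=cv2.INTER_CUBIC)
out[300:,400:]=cv2.resize(Bm[0:210,200:480],(400,300))
cv2.imwrite('pics/l.png',out)
E
```

```text
[ 0.51039262 -0.15762162  0.26958913] [-0.96977975  0.38413302 -3.45229908] [ 0.04144976 -0.01263376 -0.04541781] 0.27476258005411053 [-6.03180965e-01  7.97601050e-01  2.17361392e-03 -7.51055471e-04]
[[337.16583439 163.4425109 ]
 [277.24964708 141.19907974]
 [317.18855631 123.94174319]
 [367.64281837 140.69860256]]
```

View pics/l.png

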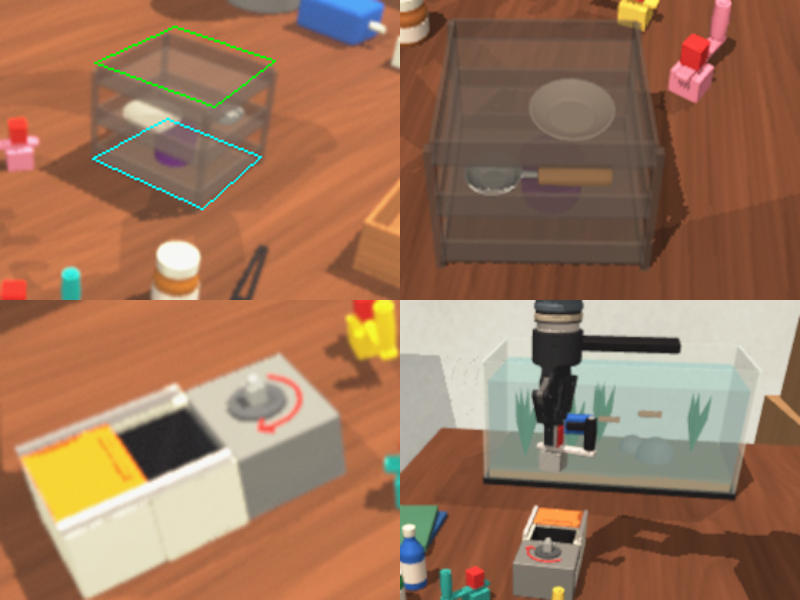

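Hatch is fully open and the shaft bare. The scene view puts the caddy about 10 mm nearer that camera than the side view does. I'll use (0.498, 0.315) and verify above it.

Emit:
{"method": "servo_tool", "body": {"targets": [[-25,8,0,0,0,0],[-70,22,0,0,0,0],[-115,36,0,0,0,-5],[-160,50,0,0,0,-10],[-205,64,0,0,0,-15],[-250,78,0,0,0,-20],[-300,94,0,0,0,-25],[-350,109,0,0,0,-30],[-400,125,0,0,0,-37],[-435,136,0,0,0,-45]]}}

```text
t: 16.62
tcp_pos: [0.4981, 0.2985, 0.2684]
tool_rot: [0.864, -0.503, -0.002, 0.002]
force: [0.2, -0.4, -3.3]
finger_gap: 0.274
```

Emit:
{"method": "servo_tool", "body": {"targets": [[0,0,0,0,0,0],[0,0,0,0,0,0],[0,0,0,0,0,0]]}}

```text
t: 17.0
tcp_pos: [0.4996, 0.2953, 0.27]
tool_rot: [0.862, -0.507, -0.001, 0.001]
force: [0.4, -0.1, -3.3]
finger_gap: 0.271
```

```bash
python3 - <<'E'
from h import *
import pickle
s=sense();print(s['tcp_pos'],s['force'],s['finger_gap'],s['tool_rot'],s['q'])
c=snap('wrist');b=snap('side');pickle.dump((c,b),open('s6.pkl','wb'))
C=lambda s:cv2.cvtColor(s['color'],cv2.COLOR_RGB2BGR)
out=np.zeros((420,800,3),np.uint8);out[:,:560]=C(c)
out[:180,560:]=cv2.resize(C(b)[210:390,180:420],(240,180))
cv2.imwrite('pics/m.png',out)
for s_ in(c,):
  for p in [(.599,.253),(.411,.220),(.395,.389),(.563,.415),(.498,.315)]:print(p,proj(s_,(*p,.154)))
E
```

```text
[0.49959671 0.29531153 0.2700021 ] [ 0.38096739 -0.10912936 -3.32377088] 0.27126393067008603 [ 8.62015467e-01 -5.06880841e-01 -5.67143740e-04  9.08885708e-04] [ 3.41555311e-01  4.25364545e-01  1.50032291e+00 -3.18156196e-04
  1.21802695e+00  1.40479118e+00]
(0.599, 0.253) [410.45892514 104.18712304]
(0.411, 0.22) [309.52651482 335.20580869]
(0.395, 0.389) [105.21282552 258.35916643]
(0.563, 0.415) [163.52926157  25.76871755]
(0.498, 0.315) [256.18984249 189.01301792]
```

View pics/m.png

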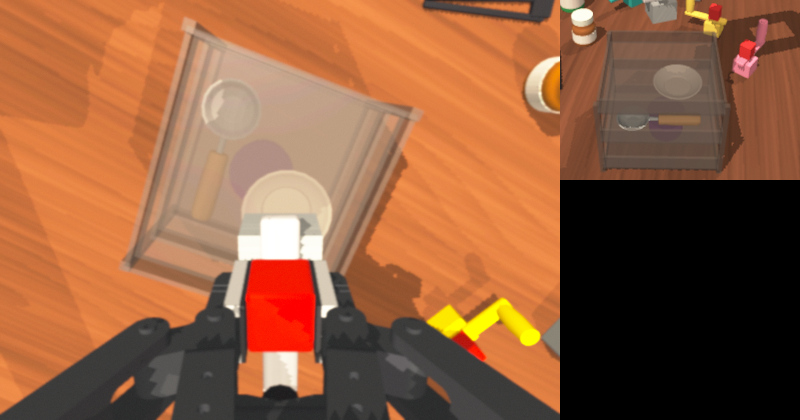

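Tray seen below with rim corners at (187,25), (417,112) and (128,265). Compute its centre.

```bash
python3 - <<'E'
from h import *
import pickle
c,b=pickle.load(open('s6.pkl','rb'));s=sense()
a0,a1,a2=[onz(c,*p,.154) for p in[(187,25),(417,112),(128,265)]]
print(a0,a1,a2,np.linalg.norm(a1-a0),np.linalg.norm(a2-a0))
m=(a1+a2)/2;x,y=s['tool_rot'][:2];yw=2*np.arctan2(y,x);d=(m-s['tcp_pos'])[:2]
print('centre',m,'shift',1e3*(d@[np.cos(yw),np.sin(yw)]),1e3*(d@[np.sin(yw),-np.cos(yw)]),np.degrees(yw))
E
```

```text
[0.57051777 0.40238034 0.154     ] [0.59698054 0.24628484 0.154     ] [0.39818654 0.37191104 0.154     ] 0.15832271770285808 0.17500408168055173
centre [0.49758354 0.30909794 0.154     ] shift -13.069800411459038 -4.593032471925111 -60.91607377039157
```

Emit:
{"method": "servo_tool", "body": {"targets": [[-7,-3,0,0,0,0],[-15,-6,15,0,0,0],[-15,-6,35,0,0,0],[-15,-6,55,0,0,0],[-15,-6,72,0,0,0],[-15,-6,84,0,0,0],[-15,-6,92,0,0,0],[-15,-6,97,0,0,0],[-15,-6,99,0,0,0],[-15,-6,99,0,0,0]]}}

```text
t: 18.35
tcp_pos: [0.498, 0.3127, 0.1721]
tool_rot: [0.863, -0.506, 0.0, -0.0]
force: [-0.4, -0.6, -2.8]
finger_gap: 0.271
```

Emit:
{"method": "servo_tool", "body": {"targets": [[0,0,1,0,0,0],[0,0,2,0,0,0],[0,0,3,0,0,0],[0,0,3.5,0,0,0],[0,0,3.5,0,0,0]]}}

```text
t: 18.98
tcp_pos: [0.4977, 0.3126, 0.1683]
tool_rot: [0.863, -0.506, -0.0, 0.0]
force: [0.6, 0.4, -2.8]
finger_gap: 0.271
```

Emit:
{"method": "servo_tool", "body": {"targets": [[0,0,0.5,0,0,0],[0,0,1,0,0,0],[0,0,1.5,0,0,0],[0,0,1.5,0,0,0]]}}

```text
t: 19.48
tcp_pos: [0.4979, 0.3127, 0.1673]
tool_rot: [0.863, -0.506, 0.0, -0.0]
force: [-0.1, 0.0, 0.7]
finger_gap: 0.272
```

Contact with the tray floor exactly at the expected height (0.1673). Open, then rise.

Emit:
{"method": "servo_tool", "body": {"targets": [[0,0,0,0,0,0],[0,0,0,0,0,0],[0,0,0,0,0,0],[0,0,0,0,0,0],[0,0,0,0,0,0]], "gripper": 50}}

```text
t: 20.1
tcp_pos: [0.4978, 0.3126, 0.1668]
tool_rot: [0.863, -0.506, 0.0, -0.0]
force: [1.2, -0.1, -0.4]
finger_gap: 0.588
```

Emit:
{"method": "servo_tool", "body": {"targets": [[0,0,-5,0,0,0],[0,0,-20,0,0,0],[0,0,-50,0,0,0],[0,0,-90,0,0,0],[0,0,-130,0,0,0],[0,0,-150,0,0,0],[0,0,-150,0,0,0],[0,0,-150,0,0,0]]}}

```text
t: 21.1
tcp_pos: [0.4971, 0.3123, 0.3163]
tool_rot: [0.863, -0.506, -0.0, 0.001]
force: [0.0, 0.1, -0.6]
finger_gap: 0.587
```

```bash
python3 - <<'E'
from h import *
s=sense();print(s['t'],s['tcp_pos'],s['force'],s['finger_gap'])
a=snap('scene');b=snap('side');c=snap('wrist')
C=lambda s:cv2.cvtColor(s['color'],cv2.COLOR_RGB2BGR)
out=np.zeros((600,800,3),np.uint8)
out[:300,:400]=cv2.resize(C(a)[80:320,70:390],(400,300));out[:300,400:]=cv2.resize(C(b)[170:380,160:440],(400,300));out[300:,:400]=cv2.resize(C(c),(400,300))
cv2.imwrite('pics/n.png',out)
E
```

```text
21.1 [0.49712894 0.31234195 0.31628764] [ 0.02966487  0.07752011 -0.60490075] 0.5865136984151658
```

Viewer limit reached, so I'll check numerically: triangulate the red boss and black handle.

```bash
python3 - <<'E'
from h import *
from h import snap
V=[snap(n) for n in('wrist','side','scene')]
X0=(.4975,.3125,.185);rays=[]
for s in V:
    h=cv2.cvtColor(s['color'],cv2.COLOR_RGB2HSV);p=proj(s,X0)
    m=(((h[...,0]<5)|(h[...,0]>174))&(h[...,1]>170)&(h[...,2]>70)).astype(np.uint8)
    n,l,st,ce=cv2.connectedComponentsWithStats(m)
    k=[i for i in range(1,n) if st[i,4]>15]
    if not k: print('none',p);continue
    i=min(k,key=lambda i:np.hypot(*(ce[i]-p)));print('pred',p,'seen',ce[i],'bbox',st[i])
    rays.append(ray(s,*ce[i]))
A=0;bb=0
for c,d in rays:
    d=d/np.linalg.norm(d);M=np.eye(3)-np.outer(d,d);A=A+M;bb=bb+M@c
print('boss',np.linalg.solve(A,bb))
# hatch: orange extents in scene
h=cv2.cvtColor(V[2]['color'],cv2.COLOR_RGB2HSV);m=(h[...,0]>8)&(h[...,0]<28)&(h[...,1]>210)&(h[...,2]>170);m[:220]=0;m[310:]=0;m[:,:70]=0;m[:,210:]=0
v,u=np.nonzero(m);W=np.array([onz(V[2],x,y,.076) for x,y in zip(u,v)]);print('hatch y range',np.percentile(W[:,1],[2,98]),'x',np.percentile(W[:,0],[2,98]))
E
```

```text
pred [281.5353931  193.83633587] seen [279.90343348 194.79935622] bbox [265 176  31  38 932]
pred [279.76409886 257.51036236] seen [279.36111111 257.79861111] bbox [270 245  20  27 432]
pred [325.14993823 132.06353292] seen [324.89915966 131.76470588] bbox [320 126  11  13 119]
boss [0.49688534 0.31313983 0.18533674]
hatch y range [-0.28547013 -0.2838011 ] x [0.48617435 0.5243388 ]
```

Boss triangulates to (0.497, 0.313, 0.185), i.e. standing upright 55 mm above the tray floor. Hand in.

```bash
python3 -c "
from station import *
print(sign_off())"
```

```text
the job is handed in; nothing more can be done
None
```

The job is handed in at about 21 s of the 72 s allowed. I fitted the white/grey crank on the shaft, wound it clockwise by its boss to the end stop, lifted it off and set it in the caddy's top tray.

**Fit:** the crank seated at the predicted height (TCP z 0.1113 m) with light contact on the shoulder.

**Hatch:** winding covered about 186°. At the end the moment rose to about 0.45 N m, and the hatch was seen at the far end of the hopper, still there after the crank was lifted off.

**Crank in the tray:** three views put the released boss at (0.497, 0.313, 0.185), which is 55 mm above the tray floor as it should be when standing upright. It is within about 5 mm of my best estimate of the tray centre. The gripper was 15 cm clear above it.

Checks that failed or disagreed:
- **Tray centre:** the camera estimates of it disagreed by about 10–15 mm, and the rim measured about 7% small from the wrist camera. Both are well inside the tolerance.
- **Last picture:** it could not be viewed because the viewer limit was reached, so the final crank check was numeric only.
- **Hatch colour mask:** the final mask caught only a sliver of the hatch and told me nothing. I rely on the earlier pictures for the hatch.
- **Other things:** I did not measure whether they had shifted. I saw no contact with any of them.

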